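# Open the loaded chamber of the moisture meter

### The arm

A 7-joint arm with a two-finger parallel gripper is mounted at the origin on a cart in front of the work surface, level with it; the furniture and walls round the work are solid. World frame = base frame: x ahead of the robot, y to its left, z up, the work surface at z = 0. Lengths are in m, angles in rad, forces in N, time in s.
With the tool pointing down it reaches from about 0.35 to 0.9 m from the base axis. Payload 7.2 kg.
Tool frame: the origin (TCP) lies midway between the tips of the shut fingers; the grasp point (between the pads) lies robot.hold_point_z behind it (robot.hold_point_z is the distance from the TCP to the grasp point, in m); z points along the fingers, y is the direction in which the jaws open and shut (so a half turn about z gives the same grasp; the last joint's range is limited). The gripper opens to 88 mm and grips with 3 to 60 N. Pads are 20 mm wide; open, the fingers measure 115 mm over their backs; the gripper's body (75 mm by 178 mm) begins 61 mm behind the grasp point.
Start: joints at [-1.416, 0.411, -0.013, 1.596, 0.006, 1.134, -0.082], TCP at [0.138, 0.61, 0.223] pointing down, gripper open.
Joint ranges: [-2.95, 2.95], [-0.29, 1.99], [-1.47, 1.44], [0.14, 2.54], [-1.03, 4.17], [0.13, 1.85], [-2.86, 2.86]. Speed limits (rad/s): [2.39, 2.39, 3.01, 3.01, 3.14, 3.14, 3.14].

### API

Orientations are given as a 3x3 rotation matrix whose columns are the frame's x, y, z axes.
In Python, from rig import robot gives the robot as it stands. The module is installed in compiled form; this text tells all that it offers.
- The arm moves only by the tool servo_tool, never from a script. Its arguments are lists of equal length, an entry for each row: "linear": the shift along the tool's x, y, z in mm, a list of three; "twist": the turn about the tool's z in degrees; "gripper": the opening in per cent of the stroke, from 0 (shut) to 100 (fully open). In form: {"linear": [[x, y, z], ...], "twist": [twist, ...], "gripper": [gripper, ...]}. A call has 1 to 20 rows; each row is the pose to reach, as a shift and turn from the pose commanded when the call began, along the tool's axes at that moment; what a row does not reach only later rows make up. A row lasts 1/12 s, in which the tool goes at most 41.7 mm and 7.16 degrees, less where a joint would pass 70% of its speed; a pose out of reach is approached as far as the arm can. A call with a gripper value outside its range is refused whole. The fingers move at their own pace and stop on an object; the grip force is fixed at half the most. Time passes only in rows, so rows that repeat a pose let the fingers close. It gives the time, the measured TCP pose, the force and the opening at its end, in the units of the state.
- robot.sense(): the state, without advancing time (a new reading comes with each control period).
- robot.snapshot(name): name is "side" or "top" or "wrist"; returns the picture (480x640x3 uint8, red, green, blue); there is no depth.
- robot.camera_model(name): a dict with "intrinsics" (3x3 intrinsics, pixels), "rvec" (rotation vector, rad) and "tvec" (3), from world to camera coordinates, as OpenCV has them. Camera axes: x right, y down, z forward; pixel columns grow to the right and rows downward; lengths in m; the calibration is good to about 2 mm. A picture is of the moment at which its call begins: read the wrist's pose just before it. camera_model takes no time and is no camera call; for the wrist camera it gives the pose at the moment of the call.
- robot.close_job(): hands the job in, once; it reports no verdict.
Trained networks look in the newest picture that a camera, given by its name, has taken for a name from the list of things; names that differ only in an ending like _2 or _b are one class to them, and where a whole thing is asked for, a point or a joint stands for the part that bears it (a point fixed in the world has none). Each returns a list of dicts, best first, with "confidence" (0 to 1); they miss things now and then, are a little off and sometimes report something else, mostly with a low value. They report only what shows in the picture. A call takes as long as a camera call.
- robot.search_frame(camera, target): "extent" ([centre column, centre row, width, height] in pixels, round what is visible of it).
- robot.pinpoint(camera, target): "point" ([column, row] in pixels: a listed point, or the origin of a listed thing).
The state is a dict: "time_s": time; "joint_pos": joint angles; "joint_vel": joint speeds; "joint_efforts": joint torques, N m; "tool_pos": TCP position; "ee_rot": TCP orientation; "ft_force": force on the tool from outside, world axes, zero at the start; "ft_torque": the same for the moment, N m; "finger_gap": opening from 0.0 (shut) to 1.0 (fully open).
Only numpy, scipy, OpenCV 4.12 (cv2) and the standard library are available. Lean on these libraries where they do the work, as an engineer would, in place of code of your own. Each camera call takes 0.05 s, during which the arm holds its last target.

### The job

One chamber of the two-chamber moisture meter holds the small capped jar, seen through its lid window. With the fingertips, press that chamber's release tab so that its lid springs up, then push the lid back until it stays fully open. Lift and shift nothing: the meter, the jar and the things around stay where they are, and the other chamber, with the flat steel disc in it, stays shut.

Things in the scene. Friction and masses are not known exactly. Their poses are not given: they have to be found in the camera images.
- moisture_meter: white bench meter with grey lids, 183 x 222 x 90 mm, 2.9 kg, loose on rubber feet. Origin on the table under the case; x from its front (release tabs) to its back (hinges), y to its left seen from the front. Two round chambers at (-3, +53) mm (left) and (-3, -53) mm (right), each under its own windowed lid. A display 50 mm wide, up to 65 mm high, stands between the tabs
- sample_jar: small glass jar with a black screw cap, 54 mm across and 48 mm high, standing loose in one of the two chambers, its underside 20 mm above the table; origin at the centre of its underside. Tells which chamber to open
- reference_disc: flat steel disc, 40 mm across and 8 mm thick, lying on the floor of the other chamber (20 mm above the table); origin at the centre of its underside
- left_tab (a joint): left release tab (rad): 0 at rest, 0.28 pressed fully down. A rocker hinged 30 mm behind its press point; its claw lets go of the lid at about 0.15 (press point about 4.5 mm down). Needs about 2 N to start, 5 N fully down; springs back when let go
- right_tab (a joint): right release tab, the same
- left_tab_pad (a point): press point on top of the left tab's ribbed thumb paddle (paddle 32 mm wide, 40 mm deep, top 62 mm above the table, this point 14 mm from its front edge and 96 mm in front of the meter's origin); press straight down. The upright claw arm stands 26 mm behind it
- right_tab_pad (a point): press point on the right tab's paddle, the same
- left_lid (a joint): angle of the left lid (rad): 0 shut, grows as it opens up and back; its hinge runs along the meter's y at the rear. Released, a sprung pin kicks it up to about 0.57 and holds it there; below about 1.6 it falls back to that angle (slowly, the hinge is damped), past it it leans back against its stop at 1.92 (110 degrees)
- right_lid (a joint): angle of the right lid, the same
- left_lid_edge (a point): middle of the left lid's front edge, 105 mm from the hinge axis, half-way up the 9 mm thick lid, which is 96 mm wide (y); moves with the lid. A latch nose 18 mm wide sticks out 9 mm in front of it
- right_lid_edge (a point): middle of the right lid's front edge, the same
- left_lid_hinge (a point): middle of the left lid's hinge axis (50 mm behind the meter's origin, 82.5 mm above the table)
- right_lid_hinge (a point): middle of the right lid's hinge axis
- gold_jar: bystander: glass jar with a gold cap, 62 mm across, 66 mm high, standing on the table just right of the meter
- probe: bystander: white pen-shaped probe thermometer, 178 mm long, lying in front of the meter near the table's front edge

How it is judged:
By the outcome, as a careful person would: the job done as asked, in the order asked, and still so for the second after the job is handed in, with the robot touching nothing.
It also fails if it takes over 45 s, if anything falls off the work surface, if the arm or the gripper's body presses on something with over 40 N, if the wrist force passes 120 N, or if a joint passes its speed limit or range.

## Working session

There is one attempt and no reset: what is moved stays moved. The work goes in short steps, Python scripts to look and compute and a tool call to move; the robot and the scene stay as the last step left them, time stands still between calls to the robot, and variables do not carry over. Pictures are saved under pics/ and viewed, and the job is handed in when it is done.

Besides the shell and the picture viewer there is one more tool, called after "Call:" as a command line: name --pt "numbers of a row" for each row, then --argument value for the rest. servo_tool: Moves the arm, as the interface text tells. Its arguments: {"type":"object","properties":{"linear":{"type":"array","items":{"type":"array","items":{"type":"number"}}},"twist":{"type":"array","items":{"type":"number"}},"gripper":{"type":"array","items":{"type":"number"}}},"required":["linear","twist","gripper"]}

```bash
mkdir -p pics; python3 - <<'E'
from rig import robot
import cv2
s=robot.sense();print(s['time_s'],s['tool_pos'],s['ee_rot'],s['finger_gap'],robot.hold_point_z)
for c in ['top','side']:
    im=robot.snapshot(c);cv2.imwrite(f'pics/{c}0.png',im[:,:,::-1])
    for t in ['moisture_meter','sample_jar','reference_disc','left_tab_pad','right_tab_pad','left_lid_edge','right_lid_edge','left_lid_hinge','right_lid_hinge','gold_jar','probe']:
        r=robot.pinpoint(c,t); print(c,t,[(x['point'],round(x['confidence'],2)) for x in r[:2]])
print(robot.sense()['time_s'])
E
```

```text
0.0 [0.13802518 0.60906157 0.22183665] [[-9.75292256e-01  2.20918442e-01 -2.38100031e-04]
 [ 2.20918543e-01  9.75291027e-01 -1.55218821e-03]
 [-1.10690178e-04 -1.56643785e-03 -9.99998767e-01]] 0.9992920578273865 0.0187
top moisture_meter [([308.2, 220.6], 0.87), ([286.5, 263.5], 0.38)]
top sample_jar []
top reference_disc [([279.1, 243.5], 0.56)]
top left_tab_pad [([287.5, 263.2], 0.86), ([378.7, 213.6], 0.52)]
top right_tab_pad [([340.4, 256.2], 0.79)]
top left_lid_edge [([281.5, 241.4], 0.72)]
top right_lid_edge [([335.5, 237.2], 0.6)]
top left_lid_hinge [([278.7, 192.0], 0.89), ([380.5, 210.3], 0.21)]
top right_lid_hinge []
top gold_jar [([379.5, 211.9], 0.78)]
top probe [([313.7, 311.1], 0.95)]
side moisture_meter [([319.0, 296.3], 0.67)]
side sample_jar []
side reference_disc [([239.1, 272.3], 0.68)]
side left_tab_pad [([236.3, 275.7], 0.7), ([363.4, 249.5], 0.56)]
side right_tab_pad [([311.7, 231.8], 0.5)]
side left_lid_edge [([359.4, 256.4], 0.66)]
side right_lid_edge [([300.8, 241.6], 0.79)]
side left_lid_hinge [([334.2, 304.1], 0.82), ([357.5, 257.2], 0.23)]
side right_lid_hinge [([277.2, 282.4], 0.64)]
side gold_jar [([238.5, 271.3], 0.7), ([276.2, 282.3], 0.17)]
side probe [([352.6, 224.0], 0.97)]
1.2
```

View pics/top0.png

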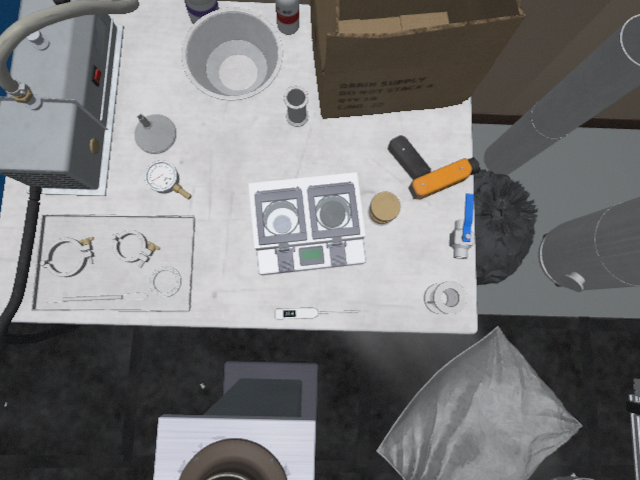

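View pics/side0.png

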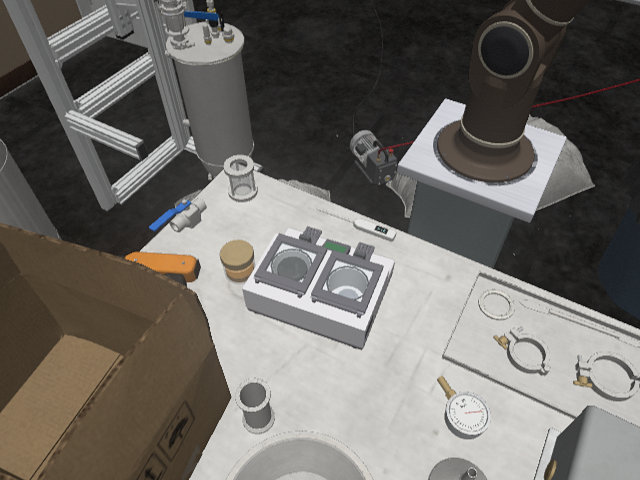

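```bash
cat > h.py <<'E'
from rig import robot
import numpy as np, cv2
def P(c):
    m=robot.camera_model(c);K=np.array(m['intrinsics'],float);return K,np.array(m['rvec'],float).ravel(),np.array(m['tvec'],float).ravel()
def proj(c,X):
    K,r,t=P(c);return cv2.projectPoints(np.array(X,float).reshape(-1,1,3),r,t,K,None)[0].reshape(-1,2)
def back(c,uv,z):
    K,r,t=P(c);R=cv2.Rodrigues(r)[0];d=R.T@np.linalg.inv(K)@np.array([uv[0],uv[1],1.]);o=-R.T@t;return o+d*(z-o[2])/d[2]
E
python3 - <<'E'
from h import *
for c in ['top','side']:
    K,r,t=P(c);R=cv2.Rodrigues(r)[0];print(c,K[0,0],'pos',-R.T@t)
    print(proj(c,[[0,0,0],[.5,0,0],[0,.5,0],[.138,.61,.22]]))
b=lambda uv,z:back('top',uv,z).round(4)
print('padL',b((287.5,263.2),.062),'padR',b((340.4,256.2),.062),'edgeL',b((281.5,241.4),.0825),'edgeR',b((335.5,237.2),.0825),'hingeL',b((278.7,192),.0825),'jar',b((379.5,211.9),0),'probe',b((313.7,311.1),0),'meter',b((308.2,220.6),0))
s=lambda uv,z:back('side',uv,z).round(4)
print('padR',s((311.7,231.8),.062),'padL',s((363.4,249.5),.062),'edgeL',s((359.4,256.4),.0825),'edgeR',s((300.8,241.6),.0825),'hingeL',s((334.2,304.1),.0825),'hR',s((277.2,282.4),.0825),s((319,296.3),0))
im=cv2.imread('pics/top0.png');cv2.imwrite('pics/t0z.png',cv2.resize(im[160:330,230:430],None,fx=3.9,fy=3.5,interpolation=2))
im=cv2.imread('pics/side0.png');cv2.imwrite('pics/s0z.png',cv2.resize(im[200:360,210:410],None,fx=3.7,fy=3.7,interpolation=2))
E
```

```text
top 436.30655956916 pos [ 0.37319155 -0.14044443  0.93485533]
[[ 231.97256127  498.70746453]
 [ 245.4225353   248.052859  ]
 [ -25.65361985  494.48689232]
 [-198.1658976   455.37049033]]
side 521.8946448403616 pos [1.02663762 0.14477651 0.81374439]
[[485.32660606 149.63167404]
 [396.95185491 303.22458168]
 [716.52397645 228.78980936]
 [870.62782611 220.14113353]]
padL [ 0.4635 -0.0949  0.062 ] padR [ 0.4807 -0.2008  0.062 ] edgeL [ 0.5042 -0.0825  0.0825] edgeR [ 0.5158 -0.189   0.0825] hingeL [ 0.6043 -0.0729  0.0825] jar [ 0.589  -0.2894  0.    ] probe [ 0.3698 -0.1508  0.    ] meter [ 0.5646 -0.1332  0.    ]
padR [ 0.4744 -0.1975  0.062 ] padL [ 0.4638 -0.0925  0.062 ] edgeL [ 0.4967 -0.085   0.0825] edgeR [ 0.5197 -0.1933  0.0825] hingeL [ 0.607  -0.0749  0.0825] hR [ 0.6173 -0.1808  0.0825] [ 0.5587 -0.1326  0.    ]
```

View pics/t0z.png

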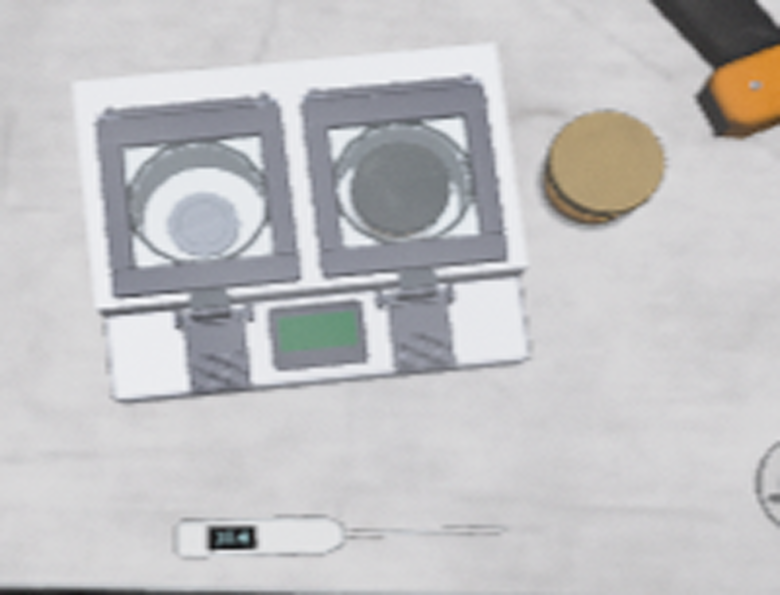

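View pics/s0z.png

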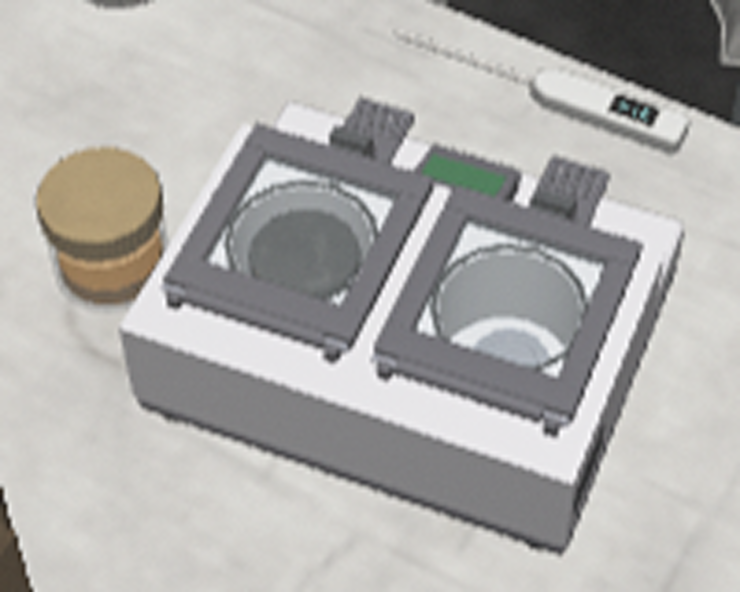

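```bash
python3 - <<'E'
from h import *
from scipy.optimize import least_squares
obs=[('top',(-.096,.053,.062),(287.5,263.2)),('top',(-.096,-.053,.062),(340.4,256.2)),('top',(-.055,.053,.0825),(281.5,241.4)),('top',(-.055,-.053,.0825),(335.5,237.2)),('top',(.05,.053,.0825),(278.7,192)),('top',(0,0,0),(308.2,220.6)),
('side',(-.096,-.053,.062),(311.7,231.8)),('side',(-.096,.053,.062),(363.4,249.5)),('side',(-.055,.053,.0825),(359.4,256.4)),('side',(-.055,-.053,.0825),(300.8,241.6)),('side',(.05,.053,.0825),(334.2,304.1)),('side',(.05,-.053,.0825),(277.2,282.4)),('side',(0,0,0),(319,296.3))]
def T(p,X):
    c,s=np.cos(p[2]),np.sin(p[2]);X=np.array(X);return np.array([p[0]+c*X[0]-s*X[1],p[1]+s*X[0]+c*X[1],X[2]])
f=lambda p:np.concatenate([proj(c,T(p,X))[0]-uv for c,X,uv in obs])
r=least_squares(f,[.565,-.135,.08],loss='soft_l1');print(r.x,f(r.x).round(1).reshape(-1,2).tolist())
p=r.x
for n,X in dict(padR=(-.096,-.053,.062),edgeR=(-.055,-.053,.0825),hingeR=(.05,-.053,.0825)).items():print(n,T(p,X).round(4))
im=cv2.imread('pics/top0.png')
big=cv2.resize(im[160:330,230:430],None,fx=3.9,fy=3.5,interpolation=2)
for x in (-.110,.073):  pass
def mark(c,X,col):
    u=proj(c,T(p,X))[0];cv2.circle(big,(int((u[0]-230+.5)*3.9),int((u[1]-160+.5)*3.5)),4,col,1)
for x in(-.055,.05):
  for y in(-.101,-.005,.005,.101): mark('top',(x,y,.087),(0,0,255))
for y in(-.053,.053):
  mark('top',(-.096,y,.062),(0,255,0));
  for dy in(-.016,.016): mark('top',(-.110,y+dy,.062),(255,0,0))
for y in(-.111,.111): mark('top',(-.11,y,.05),(255,0,255))
cv2.imwrite('pics/t0m.png',big)
E
```

```text
[ 0.56387506 -0.13270269  0.13247385] [[-1.1, 0.8], [-1.5, 2.4], [2.5, 1.0], [1.8, -0.2], [0.4, -1.0], [-0.3, 0.3], [-0.5, 0.4], [0.3, -0.8], [-2.7, 1.6], [1.3, -1.1], [0.8, 0.1], [0.0, 1.8], [-1.4, 2.0]]
padR [ 0.4757 -0.1979  0.062 ]
edgeR [ 0.5164 -0.1925  0.0825]
hingeR [ 0.6204 -0.1786  0.0825]
```

View pics/t0m.png

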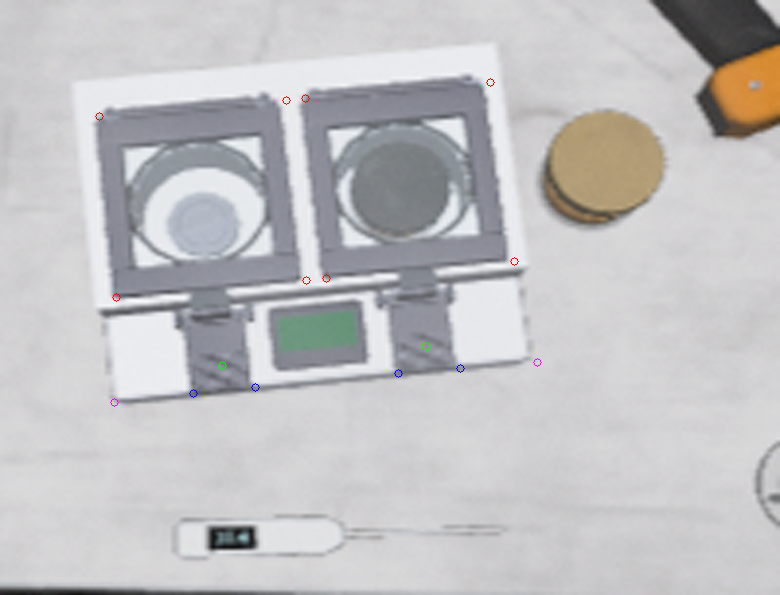

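The jar's dark cap is in the right chamber (top image about 333,212). The bright disc is in the left chamber. So I'll open the right one.

Call:
servo_tool --pt "-384 -281 0" --pt "-384 -281 0" --pt "-384 -281 0" --pt "-384 -281 0" --pt "-384 -281 0" --pt "-384 -281 0" --pt "-384 -281 0" --pt "-384 -281 0" --pt "-384 -281 0" --pt "-384 -281 0" --pt "-384 -281 0" --pt "-508 -710 70" --pt "-508 -710 70" --pt "-508 -710 70" --pt "-508 -710 70" --pt "-508 -710 70" --pt "-508 -710 70" --pt "-508 -710 70" --pt "-508 -710 70" --pt "-508 -710 70" --twist '[0,0,0,0,0,0,0,0,-20.3,-20.3,-20.3,-20.3,-20.3,-20.3,-20.3,-20.3,-20.3,-20.3,-20.3,-20.3]' --gripper '[0,0,0,0,0,0,0,0,0,0,0,0,0,0,0,0,0,0,0,0]'

```text
time_s: 2.87
tool_pos: [0.4662, -0.0947, 0.168]
ee_rot: [[-0.991, -0.131, 0.001], [-0.131, 0.991, 0.0], [-0.001, 0.0, -1.0]]
ft_force: [1.4, 0.7, -0.3]
finger_gap: 0.009
```

Call:
servo_tool --pt "3 -100 30" --pt "3 -100 30" --pt "3 -100 30" --pt "3 -100 30" --pt "3 -100 30" --twist '[0,0,0,0,0]' --gripper '[0,0,0,0,0]'

```text
time_s: 3.28
tool_pos: [0.4759, -0.1933, 0.1374]
ee_rot: [[-0.992, -0.128, -0.001], [-0.128, 0.992, -0.0], [0.001, 0.0, -1.0]]
ft_force: [-0.5, -0.2, -1.5]
finger_gap: 0.003
```

```bash
python3 - <<'E'
from h import *
s=robot.sense();print(s['time_s'],s['tool_pos'],s['ee_rot'].round(3) if hasattr(s['ee_rot'],'round') else s['ee_rot'],s['ft_force'])
im=robot.snapshot('wrist');cv2.imwrite('pics/w1.png',im[:,:,::-1])
for t,z in [('right_tab_pad',.062),('right_lid_edge',.0825),('left_tab_pad',.062),('right_lid_hinge',.0825)]:
    for x in robot.pinpoint('wrist',t)[:2]: print(t,x['point'],x['confidence'],back('wrist',x['point'],z).round(4))
print('tip proj',proj('wrist',[s['tool_pos'],np.array(s['tool_pos'])*[1,1,0]+[0,0,.062]]))
E
```

```text
3.2833 [ 0.47591808 -0.19332839  0.1374482 ] [[-0.992 -0.128 -0.001]
 [-0.128  0.992 -0.   ]
 [ 0.001  0.    -1.   ]] [-0.49642835 -0.19824697 -1.47693496]
right_tab_pad [317.1, 246.3] 0.84 [ 0.4771 -0.1923  0.062 ]
left_tab_pad [465.8, 244.5] 0.65 [ 0.4617 -0.0853  0.062 ]
right_lid_hinge [317.1, 425.8] 0.98 [ 0.621  -0.1727  0.0825]
tip proj [[313.82968661 292.62865602]
 [315.46180991 243.91156153]]
```

View pics/w1.png

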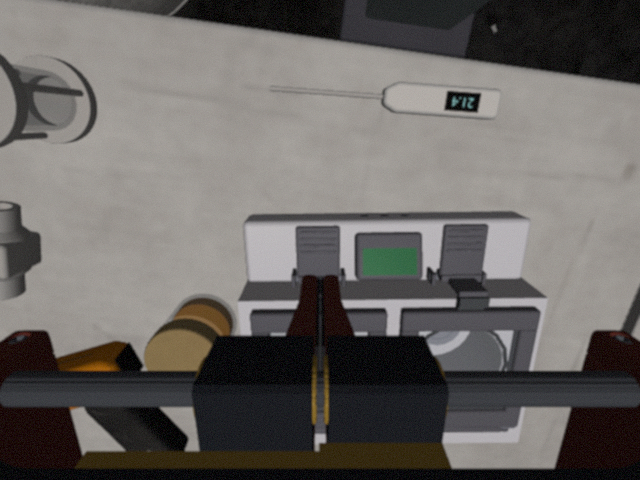

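Call:
servo_tool --pt "0 0 30" --pt "0 0 55" --pt "0 0 68" --pt "0 0 72" --pt "0 0 75" --pt "0 0 78" --pt "0 0 80" --pt "0 0 81" --pt "0 0 82" --pt "0 0 82" --pt "0 0 82" --twist '[0,0,0,0,0,0,0,0,0,0,0]' --gripper '[0,0,0,0,0,0,0,0,0,0,0]'

```text
time_s: 4.45
tool_pos: [0.4754, -0.1921, 0.057]
ee_rot: [[-0.991, -0.131, -0.001], [-0.131, 0.991, 0.001], [0.001, 0.001, -1.0]]
ft_force: [-6.0, 1.0, 8.8]
finger_gap: 0.003
```

```bash
python3 - <<'E'
from h import *
s=robot.sense();print(s['time_s'],s['tool_pos'],s['ft_force'])
im=robot.snapshot('side');cv2.imwrite('pics/s2.png',cv2.resize(im[180:360,190:430,::-1],None,fx=3.2,fy=3.2))
for x in robot.pinpoint('side','right_lid_edge')[:2]: print(x)
E
```

```text
4.45 [ 0.47544238 -0.19205332  0.05697004] [-6.00851336  1.04328969  8.84530377]
{'point': [298.6, 226.8], 'confidence': 0.88}
{'point': [241.0, 273.2], 'confidence': 0.43}
```

View pics/s2.png

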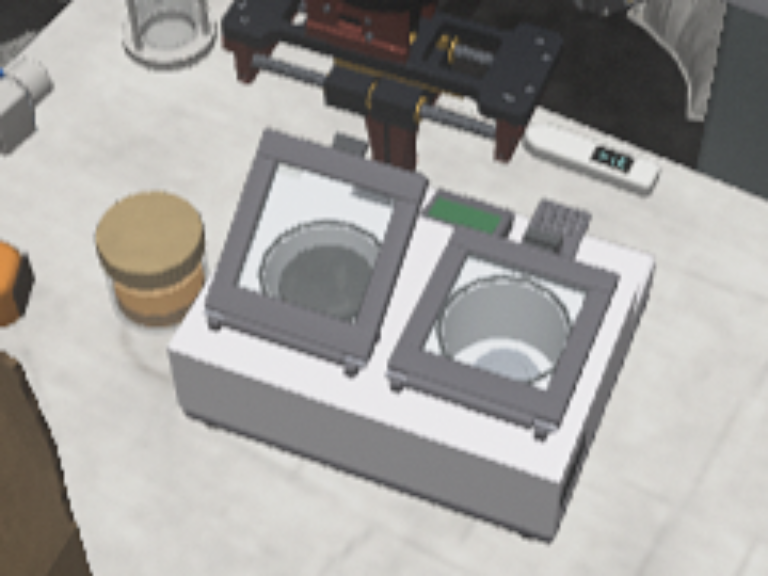

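```bash
python3 - <<'E'
from h import *
p=[.5642,-.128,.132]
c,s=np.cos(p[2]),np.sin(p[2])
for th in [0,.1,.2,.3,.4,.5,.57]:
    X=[.05-.105*np.cos(th),-.053,.0825+.105*np.sin(th)]
    print(th,proj('side',[[p[0]+c*X[0]-s*X[1],p[1]+s*X[0]+c*X[1],X[2]]]).round(1))
E
```

```text
0 [[304.2 241.7]]
0.1 [[304.  238.1]]
0.2 [[303.5 235. ]]
0.3 [[302.7 232.3]]
0.4 [[301.7 230.1]]
0.5 [[300.5 228.4]]
0.57 [[299.5 227.4]]
```

Call:
servo_tool --pt "0 0 0" --pt "0 0 0" --pt "0 0 0" --twist '[0,0,0]' --gripper '[0,0,0]'

```text
time_s: 4.8
tool_pos: [0.4755, -0.192, 0.057]
ee_rot: [[-0.991, -0.131, -0.001], [-0.131, 0.991, 0.001], [0.001, 0.001, -1.0]]
ft_force: [-7.1, 1.2, 8.7]
finger_gap: 0.005
```

```bash
python3 - <<'E'
from h import *
s=robot.sense();print(s['time_s'],s['tool_pos'],s['ft_force'])
im=robot.snapshot('side');cv2.imwrite('pics/s3.png',cv2.resize(im[180:360,190:430,::-1],None,fx=3.2,fy=3.2))
for x in robot.pinpoint('side','right_lid_edge')[:2]: print(x)
E
```

```text
4.8 [ 0.47546236 -0.19204308  0.05703111] [-7.05032877  1.24232468  8.73273933]
{'point': [298.7, 227.9], 'confidence': 0.6}
```

View pics/s3.png

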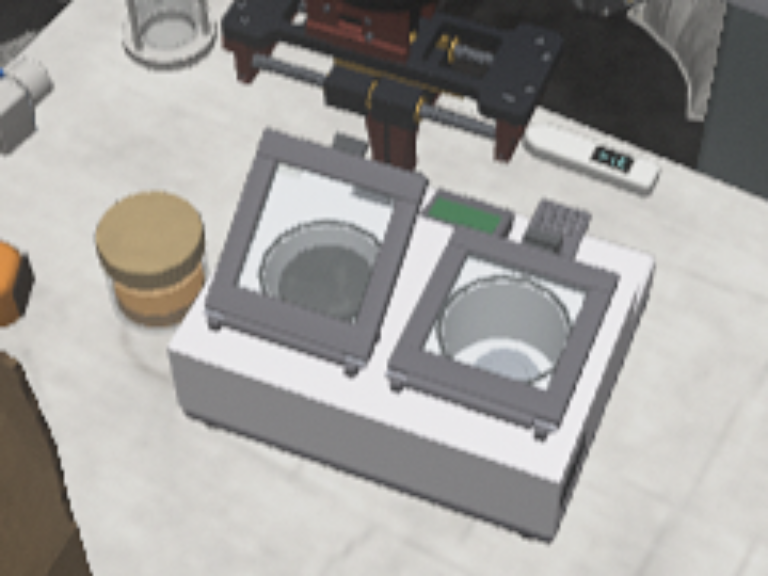

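Call:
servo_tool --pt "0 0 -8" --pt "2 0 -25" --pt "6 0 -45" --pt "6 0 -63" --pt "6 0 -63" --pt "6 0 -63" --pt "6 0 -63" --pt "6 0 -63" --twist '[0,0,0,0,0,0,0,0]' --gripper '[0,0,0,45,45,45,45,45]'

```text
time_s: 5.57
tool_pos: [0.4703, -0.1928, 0.1184]
ee_rot: [[-0.991, -0.131, -0.001], [-0.131, 0.991, 0.0], [0.001, 0.0, -1.0]]
ft_force: [0.2, -0.4, -0.4]
finger_gap: 0.342
```

```bash
python3 - <<'E'
from h import *
s=robot.sense();print(s['time_s'],s['tool_pos'],s['ft_force'],s['finger_gap'])
im=robot.snapshot('side');cv2.imwrite('pics/s4.png',cv2.resize(im[180:360,190:430,::-1],None,fx=3.2,fy=3.2))
im=robot.snapshot('wrist');cv2.imwrite('pics/w4.png',im[:,:,::-1])
E
```

```text
5.5667 [ 0.47025156 -0.1927599   0.11836661] [ 0.24970712 -0.39201626 -0.37053852] 0.34225500260401026
```

View pics/s4.png

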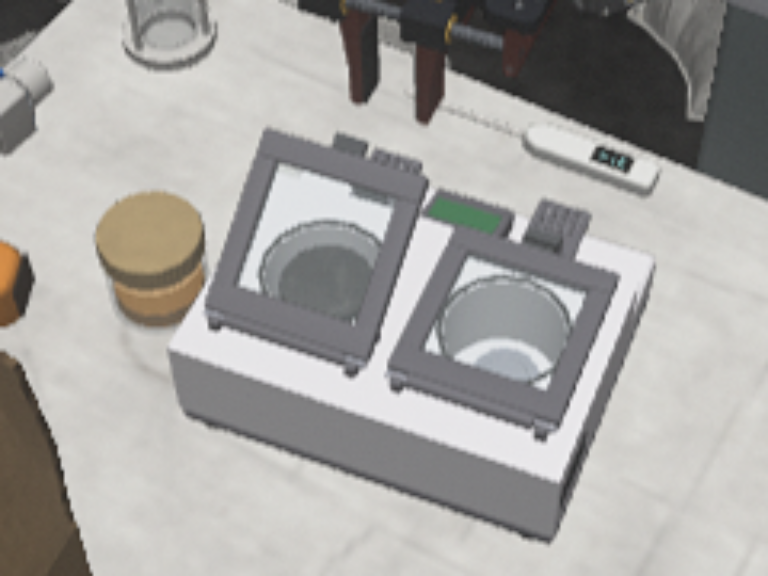

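View pics/w4.png

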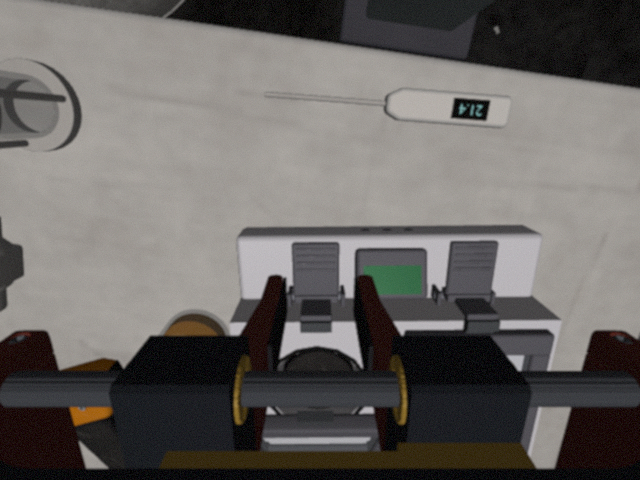

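Call:
servo_tool --pt "-20 0 0" --pt "-40 0 -2" --pt "-48 0 -2" --pt "-53 0 -6" --pt "-58 0 -12" --pt "-62 0 -17" --pt "-66 0 -22" --pt "-70 0 -26" --pt "-75 0 -30" --pt "-80 0 -34" --twist '[0,0,0,0,0,0,0,0,0,0]' --gripper '[45,45,45,45,45,45,45,45,45,45]'

```text
time_s: 6.5
tool_pos: [0.55, -0.1826, 0.153]
ee_rot: [[-0.991, -0.131, -0.0], [-0.131, 0.991, -0.0], [0.0, -0.0, -1.0]]
ft_force: [-1.0, 0.4, 0.1]
finger_gap: 0.451
```

```bash
python3 - <<'E'
from h import *
s=robot.sense();print(s['time_s'],s['tool_pos'],s['ft_force'],s['finger_gap'])
im=robot.snapshot('side');cv2.imwrite('pics/s5.png',cv2.resize(im[140:360,190:450,::-1],None,fx=2.7,fy=2.7))
E
```

```text
6.5 [ 0.55003803 -0.18262561  0.15295452] [-1.0363456   0.37074847  0.10172572] 0.4506481389431989
```

View pics/s5.png

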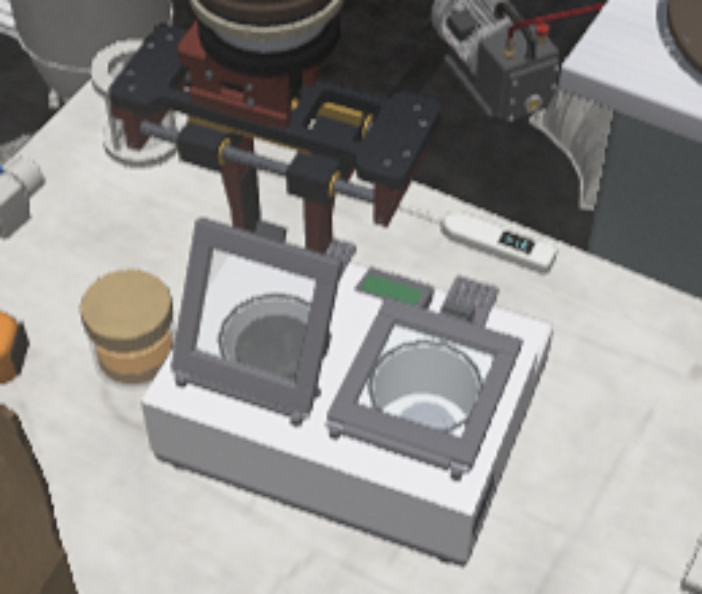

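Call:
servo_tool --pt "-5 0 -3" --pt "-10 0 -6" --pt "-15 0 -9" --pt "-20 0 -11" --pt "-25 0 -13" --pt "-30 0 -15" --pt "-35 0 -16" --pt "-40 0 -17" --pt "-45 0 -18" --pt "-50 0 -18" --pt "-55 0 -18" --pt "-60 0 -18" --pt "-65 0 -17" --pt "-70 0 -16" --pt "-74 0 -16" --pt "-77 0 -16" --pt "-79 0 -16" --pt "-79 0 -16" --twist '[0,0,0,0,0,0,0,0,0,0,0,0,0,0,0,0,0,0]' --gripper '[45,45,45,45,45,45,45,45,45,45,45,45,45,45,45,45,45,45]'

```text
time_s: 8.05
tool_pos: [0.6284, -0.1721, 0.1688]
ee_rot: [[-0.991, -0.131, 0.0], [-0.131, 0.991, -0.0], [0.0, -0.0, -1.0]]
ft_force: [-0.0, -0.0, 0.2]
finger_gap: 0.451
```

```bash
python3 - <<'E'
from h import *
s=robot.sense();print(s['time_s'],s['tool_pos'],s['ft_force'],s['finger_gap'])
im=robot.snapshot('side');cv2.imwrite('pics/s6.png',cv2.resize(im[140:360,190:450,::-1],None,fx=2.7,fy=2.7))
E
```

```text
8.05 [ 0.62840634 -0.17210645  0.16876041] [-0.0403891  -0.04149788  0.16777542] 0.4509287030399223
```

View pics/s6.png

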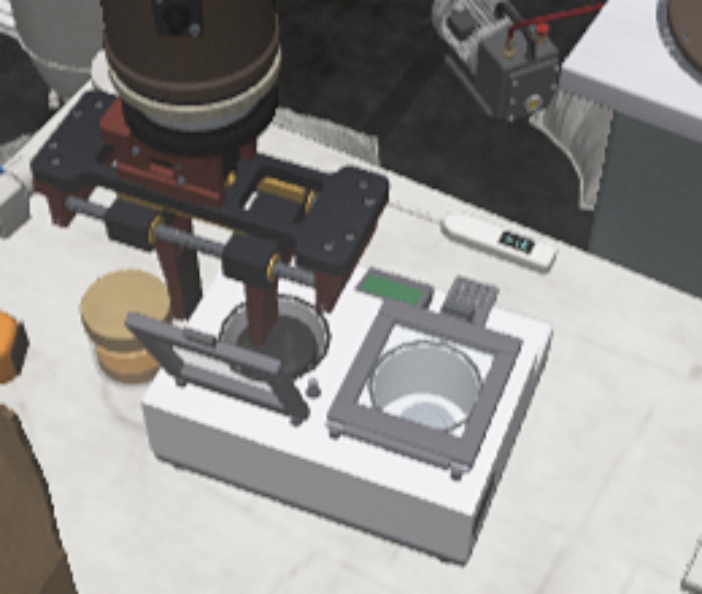

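Call:
servo_tool --pt "20 0 0" --pt "50 0 0" --pt "80 0 -10" --pt "115 0 -30" --pt "150 0 -60" --pt "150 0 -60" --pt "150 0 -60" --pt "150 0 -60" --pt "150 0 -60" --pt "150 0 -60" --pt "150 0 -60" --pt "150 0 -60" --twist '[0,0,0,0,0,0,0,0,0,0,0,0]' --gripper '[45,45,45,45,45,45,45,45,45,45,45,45]'

```text
time_s: 9.1
tool_pos: [0.4795, -0.1916, 0.2279]
ee_rot: [[-0.991, -0.132, -0.002], [-0.132, 0.991, -0.0], [0.002, 0.0, -1.0]]
ft_force: [-0.1, 0.7, 0.6]
finger_gap: 0.45
```

```bash
python3 - <<'E'
from h import *
s=robot.sense();print(s['time_s'],s['tool_pos'],s['ft_force'],s['finger_gap'])
im=robot.snapshot('side');cv2.imwrite('pics/s7.png',cv2.resize(im[140:360,190:450,::-1],None,fx=2.7,fy=2.7))
for t in ['right_lid_edge','left_lid_edge','left_lid_hinge','right_lid_hinge','gold_jar','probe','moisture_meter']:
    print(t,[(x['point'],x['confidence']) for x in robot.pinpoint('side',t)[:1]])
p=[.5642,-.128,.132]
c,s=np.cos(p[2]),np.sin(p[2])
for th in [1.5,1.7,1.92]:
    X=[.05-.105*np.cos(th),-.053,.0825+.105*np.sin(th)]
    print(th,proj('side',[[p[0]+c*X[0]-s*X[1],p[1]+s*X[0]+c*X[1],X[2]]]).round(1))
E
```

```text
9.1 [ 0.47954971 -0.1916178   0.22788792] [-0.11634152  0.67973455  0.64501537] 0.4500028164706751
right_lid_edge [([264.6, 267.8], 0.69)]
left_lid_edge [([356.0, 256.4], 0.82)]
left_lid_hinge [([335.9, 300.5], 0.89)]
right_lid_hinge [([276.6, 283.4], 0.56)]
gold_jar [([355.2, 225.2], 0.22)]
probe [([357.5, 225.5], 0.59)]
moisture_meter [([316.9, 298.9], 0.64)]
1.5 [[277.2 243.2]]
1.7 [[271.3 253.2]]
1.92 [[265.1 266.1]]
```

View pics/s7.png

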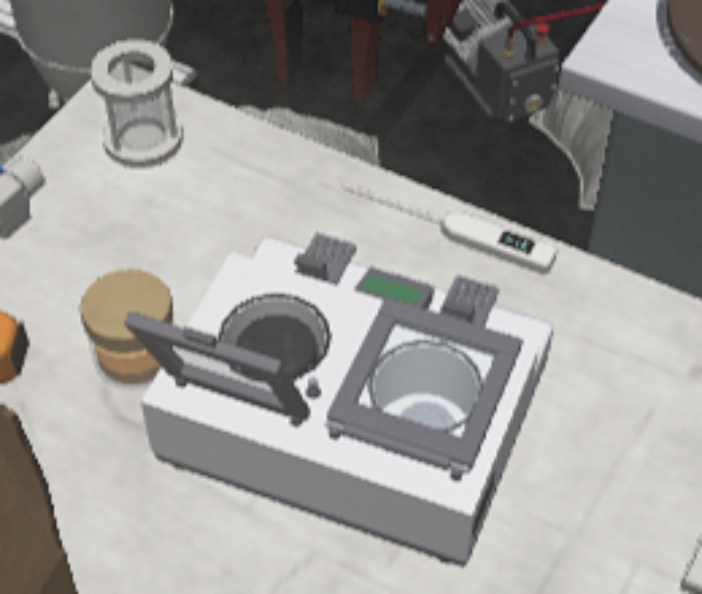

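```bash
python3 - <<'E'
from h import *
a=cv2.imread('pics/side0.png',0);b=cv2.cvtColor(robot.snapshot('side'),cv2.COLOR_RGB2GRAY)
for n,(x0,x1,y0,y1) in dict(meterL=(325,400,245,350),meterfront=(245,360,290,350),gold=(215,240,235,285),probe=(340,400,215,245)).items():
    m=cv2.matchTemplate(b[y0-6:y1+6,x0-6:x1+6],a[y0:y1,x0:x1],cv2.TM_CCOEFF_NORMED);print(n,cv2.minMaxLoc(m)[1],np.array(cv2.minMaxLoc(m)[3])-6)
robot.close_job()
E
```

```text
meterL 0.9941107630729675 [0 0]
meterfront 0.9899698495864868 [0 0]
gold 0.9817737340927124 [0 0]
probe 0.9997941255569458 [0 0]
the job is handed in; nothing more can be done
```

The right chamber, which holds the jar, is open, and I've handed the job in at about 9.5 s of the 45 s allowed. I pressed its tab with the shut fingertips and the lid sprang up to about 0.57 rad. I then pushed the front edge back with two fingers either side of the latch nose, until it leaned on its stop, and moved the arm clear.

- **Lid angle:** in the last side picture the lid edge was at (264.6, 267.8). A lid fully open at 1.92 rad would put it at (265.1, 266.1), so they agree.
- **Other chamber:** the left lid is still shut with the disc inside.
- **Nothing shifted:** matching the first and last side pictures showed 0 pixels of movement for the meter, the gold jar and the probe. The sample jar was checked only by eye; it still stands in its chamber.
- **Forces:** readings taken at the end of each move peaked at about 11 N, while pressing the tab. With the arm clear they were about 1 N.
- **Disagreement:** in the last picture the detector gave the gold jar's position wrongly, on the probe and with low confidence (0.22). I relied on the picture match for it instead.

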